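Lock the drawbar pin with its linchpin

TASK

Take the linchpin out of the wooden block and fit it to the pin of the red drawbar clevis in the vise: the pin has rolled and its cross-hole leans to the far side, so feel for it with the linchpin's nose and bring hole and shank into line, gently, never forcing the linchpin against the pin. Push the shank through until the head sits fully home on the pin, ring towards the pin's free end, then swing the ring over that end until it snaps shut, and let go. Leave the punch and drift standing in the block and the other tools where they lie.

Things in the scene. Friction and masses are not known exactly. Their poses are not given: they have to be found in the camera images.
- vise: Blue bench vise, 80 mm jaws, bolted down; origin under the centre of its base, z up, jaws close along x (screw handle to -x), jaw tops 140 mm high. It carries the red clevis (two ears at |y| 15 to 27 mm, 46 mm wide in x, 213 mm high), a drawbar shank rising from it to x = 110 mm, 240 mm high, and the clevis pin. More than 35 N between the linchpin and any of these counts as forcing
- pin_axis (a point): Where the cross-hole crosses the axis of the 22 mm clevis pin: (0, -44, 190) mm in the vise's frame, same axes as the vise. The pin lies along y; the cross-hole is 12 mm wide, straight through it. At the start the pin is rolled about y so that the hole's upper mouth leans 23 to 49 degrees (0.4 to 0.85 rad) towards +x; no reading tells how far: this point does not turn with it
- pin_end (a point): Centre of the clevis pin's free end face, 14 mm from pin_axis towards the vise's -y (14 mm the other way is a washer on the ear). The pin turns stiffly in the ears (0.1 N m, about 9 N at its surface) and stays where it is left. Nose in the hole's mouth, it can be levered round by drawing the nose sideways; pressing straight down beside the hole only jams
- linchpin: Gilt linchpin, 100 g, upright in the block. Origin: centre of the shoulder under its head; z up through the head. Head 16 (x) x 14 (y) x 27 mm high: grasp it 12 to 27 mm above the shoulder (below, the ring enters its y faces). Shank 10 mm thick, 38 mm long along -z. Fully home, the shoulder rests on the pin, 11 mm from the pin's axis. The ring opens towards its +x
- nose (a point): Tip of the linchpin's nose, 38 mm below its shoulder, same axes as the linchpin. The last 2.5 mm of the shank are chamfered at 45 degrees to a flat 5 mm wide
- ring (a joint): Sprung ring of 5 mm wire hinged along the linchpin's y, 7 mm above the shoulder, reaching 50 mm from the hinge, 40 mm wide inside. 0: fully open, towards the linchpin's +x and 7 degrees above level; grows as it swings down and in; 1.7: shut, along the shank, bow under the nose. Over-centre spring: pushes open below 0.85 rad, snaps shut beyond; at most 0.12 N m, 2.5 N at the bow
- ring_arc (a point): Middle of the ring's bow, 50 mm from the hinge (centre of the wire)
- block: Hardwood block 220 x 60 x 50 mm, fixed; origin under its centre, length along x; three 12 mm holes 44 mm deep at x = -75, 0, 75 mm hold linchpin, punch and drift in any order
- punch: Centre punch with a blue sleeve, 10 mm thick, 95 mm long, standing in the block; origin at its lower tip
- drift: Brass drift, 10 mm thick, 90 mm long, standing in the block; origin at its lower end
- hammer: Hammer lying on the bench beyond the work
- screwdriver: Red screwdriver lying on the bench
- file: Flat file with a wooden handle, 310 mm, lying on the bench
- wrench: Wrench lying on the bench
- pull_handle: Brass bow handle, 130 mm, lying on the bench
- tin: Open steel tin, 74 mm wide, 85 mm high

How it is judged (in metres and radians):
On the way, in this order (a step that is already met when the one before it is completed fails the run):
1. the linchpin's shank is through the cross-hole and its head is home on the clevis pin, the ring still open and towards the pin's free end (distance between linchpin and pin_axis below 0.0135 m and distance between nose and pin_axis below 0.03 m and value of joint ring below 0.85 rad and y of ring_arc in the frame of pin_axis below -0.035 m), for 0.2 s.
2. the ring has snapped shut over the pin end (distance between linchpin and pin_axis below 0.0135 m and distance between nose and pin_axis below 0.03 m and value of joint ring above 1.5 rad), for 0.2 s.
At the end, for the whole second after the job is handed in: The linchpin sits through the cross-hole, head home (shoulder within 13.5 mm of the pin's axis, nose within 30 mm of it on the far side), its ring shut over the pin end (beyond 1.5 rad), all at rest (all of step 2 and linear speed of linchpin below 0.02 m/s); the robot touches nothing.
It fails at once if the linchpin is forced: more than 35 N between it and the clevis pin, clevis or vise (contact force between linchpin and vise above 35 N).
It fails at once if punch or drift moved more than 20 mm, or another tool more than 30 mm (distance of any of punch, drift from where it was at the start of the episode above 0.02 m or distance of any of hammer, screwdriver, file, wrench, pull_handle, tin from where it was at the start of the episode above 0.03 m).
It also fails if it takes over 72 s, if anything falls off the work surface, if the arm or the gripper's body presses on something with over 40 N, if the wrist force passes 120 N, or if a joint passes its speed limit or range.

ROBOT

A 6-joint arm with a two-finger parallel gripper is mounted at the origin on the work surface. World frame = base frame: x ahead of the robot, y to its left, z up, the work surface at z = 0. Lengths are in mm, angles in rad, forces in N, time in s.
With the tool pointing down it reaches from about 350 to 775 mm from the base axis. Payload 7.3 kg.
Tool frame: the origin (TCP) lies at the very end of the fingers, on their centre line; the grasp point (between the pads) lies 19 mm behind it; z points along the fingers, y is the line along which they close (so a half turn about z gives the same grasp; the last joint's range is limited). The gripper opens to 92 mm and grips with 3 to 60 N. Pads are 19 mm wide; open, the fingers measure 130 mm over their backs; the gripper's body (75 mm by 190 mm) begins 47 mm behind the grasp point.
Start: joints at [-1.347, 0.342, 1.524, -0, 1.275, -0.146], TCP at [189.773, -489.521, 226.741] pointing down, gripper open.
Joint ranges: [-2.53, 2.53], [-0.77, 2.02], [0.04, 2.7], [-1, 4.14], [0.28, 2.66], [-3.11, 3.11]. Speed limits (rad/s): [2.57, 2.57, 3.14, 3.14, 3.14, 3.14].

INTERFACE

Orientations are given as [roll, pitch, yaw] about the fixed x, y, z axes, in that order (R = Rz(yaw) Ry(pitch) Rx(roll)).
In Python, from plant import get_obs, vision, workorder gives the robot as it stands.
- The arm moves only by the shell command python3 -m pendant 'ROWS' [OPENING]. ROWS is a JSON object of lists of equal length, an entry for each row: "dp": the shift along the tool's x, y, z in m, a list of three; "rotation": the turn, a rotation vector about the tool's x, y, z in rad, a list of three. A call has 1 to 8 rows; each row is the pose to reach, as a shift and turn from the pose commanded when the call began, along the tool's axes at that moment; what a row does not reach only later rows make up. A row lasts 1/8 s, in which the tool goes at most 62.5 mm and 10.7 degrees, less where a joint would pass 70% of its speed; a pose out of reach is approached as far as the arm can. A call with a gripper value outside its range is refused whole. OPENING is the finger opening in m, from 0 to 0.0918, set as the call begins (- or left out, the last holds). The fingers move at their own pace and stop on an object; the grip force is fixed at half the most. Time passes only in rows, so rows that repeat a pose let the fingers close. It gives the time, the measured TCP pose, the force, the opening and the grip force at its end, in the units of the state.
- get_obs(): the state, without advancing time (a new reading comes with each control period).
- vision.capture(name): name is "scene" or "top" or "wrist"; returns a dict with "pixels" (420x560x3 uint8, red, green, blue), "vfov" (degrees; the focal length in pixels is half the picture's height over the tangent of half this angle, whatever the lens; pixels are square), "cx", "cy" (the principal point, pixels), "pose" (4x4, takes a point from camera to world coordinates); the wrist camera has in their place "T_tool_cam" (4x4, takes a point from camera to tool coordinates, whose origin is the TCP and whose axes are the flange's). Camera axes: x right, y up, looking along -z (the intrinsics and any distortion apply to the point x, -y, -z); pixel columns grow to the right and rows downward; lengths in mm; the calibration is good to about 2 mm. A picture is of the moment at which its call begins: read the wrist's pose just before it. There is no depth.
- workorder.close_job(): hands the job in; it is judged then, once.
The state is a dict: "time": time; "joint_positions": joint angles; "dq": joint speeds; "tau": joint torques, N m; "tool_pos": TCP position; "tcp_rot": TCP orientation; "contact_force": force on the tool from outside, world axes, zero at the start; "moment": the same for the moment, N m; "grip_width": finger opening in mm; "finger_force": force on a finger pad.
Only numpy, scipy, OpenCV 4.12 (cv2) and the standard library are available. Lean on these libraries where they do the work, as an engineer would, in place of code of your own. Each camera call takes 0.05 s, during which the arm holds its last target. There are 200 camera calls.

## Working session

There is one attempt and no reset: what is moved stays moved. The work goes in short steps, Python scripts to look and compute and a shell command to move; the robot and the scene stay as the last step left them, time stands still between calls to the robot, and variables do not carry over. Pictures are saved under pics/ and viewed, at most 10 in all, crops included, and the job is handed in when it is done.

```bash
ls; mkdir -p pics
cat > h.py <<'E'
import numpy as np, cv2
from plant import get_obs, vision, workorder
from scipy.spatial.transform import Rotation as R
E
python3 - <<'E'
from h import *
o=get_obs(); print(o)
for n in("scene","top"):
    c=vision.capture(n); print(n,{k:v for k,v in c.items() if k!="pixels"})
    cv2.imwrite(f"pics/{n}0.png",c["pixels"][:,:,::-1]); np.save(f"{n}0.npy",c,allow_pickle=True)
T=vision.capture("wrist"); print({k:v for k,v in T.items() if k!="pixels"})
E
```

```text
pics
{'time': 0.0, 'joint_positions': array([-1.34698029e+00,  3.42702122e-01,  1.52501670e+00,  3.88666138e-05,
        1.27541010e+00, -1.46019305e-01]), 'dq': array([ 0.0012432 , -0.00108329, -0.00083717, -0.00050164,  0.00123963,
        0.00156482]), 'tau': array([-1.18080094e-03, -4.31246817e+01, -2.44216669e+01,  7.16469996e-02,
        5.60376188e-02, -1.21713188e-04]), 'tool_pos': array([ 189.69811709, -489.09096351,  226.05577502]), 'tcp_rot': array([-3.14007815e+00, -2.60297802e-04,  3.69823799e-01]), 'contact_force': array([ 0.0533275 , -0.6007195 , -0.16521617]), 'moment': array([-0.06848521,  0.02734384,  0.0160569 ]), 'finger_force': 0.0, 'grip_width': 91.7521754860759}
scene {'vfov': 49.50127289495889, 'cx': 287.7357541627157, 'cy': 218.5409273969793, 'pose': array([[-6.12831510e-01, -6.81475929e-01,  4.00035122e-01,
         9.78693202e+02],
       [ 7.90205370e-01, -5.30808117e-01,  3.06297595e-01,
         3.52857615e+02],
       [ 3.60745206e-03,  5.03818719e-01,  8.63801878e-01,
         1.09070926e+03],
       [ 0.00000000e+00,  0.00000000e+00,  0.00000000e+00,

[... 196 characters left out ...]
82e+02],
       [-9.99730344e-01,  2.32088597e-02, -7.67234941e-04,
         2.36880175e+01],
       [ 2.18540076e-03,  1.26927354e-01,  9.91909608e-01,
         1.42272029e+03],
       [ 0.00000000e+00,  0.00000000e+00,  0.00000000e+00,
         1.00000000e+00]])}
{'vfov': 58.75412879843315, 'cx': 286.2253968520272, 'cy': 205.66830903709578, 'T_tool_cam': array([[-1.21271318e-03,  9.53738401e-01,  3.00635314e-01,
         8.12538003e+01],
       [ 9.99998665e-01,  8.27296655e-04,  1.40930540e-03,
        -1.08243406e+00],
       [ 1.09539409e-03,  3.00636622e-01, -9.53738131e-01,
        -1.57661602e+02],
       [ 0.00000000e+00,  0.00000000e+00,  0.00000000e+00,
         1.00000000e+00]])}
```

View pics/scene0.png

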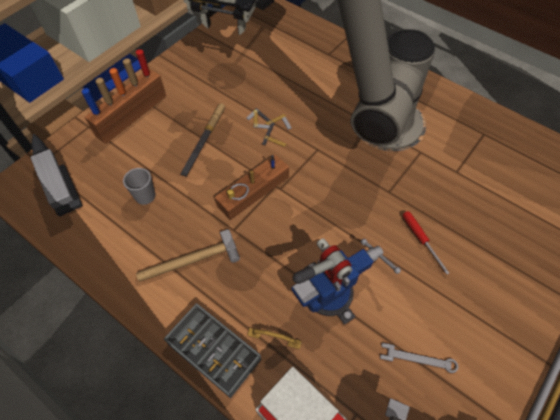

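View pics/top0.png

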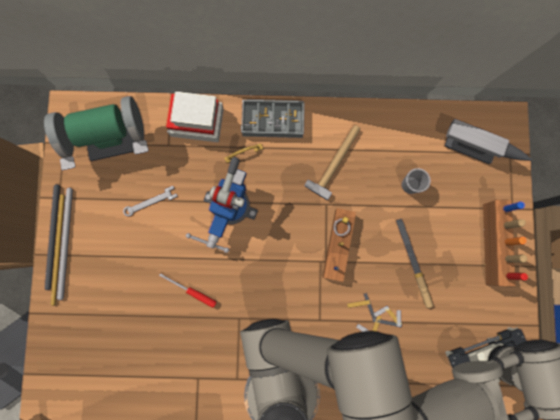

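The overview shows the block near top (340,245), with the linchpin and its ring at the far end near (343,225). The vise is near top (228,205). I'll zoom in on both.

Run:
```python
from h import *
s=cv2.imread("pics/scene0.png");t=cv2.imread("pics/top0.png")
def cr(im,x,y,w=100,h=75): return cv2.resize(im[y:y+h,x:x+w],(400,300),interpolation=cv2.INTER_CUBIC)
m=np.vstack([np.hstack([cr(s,205,145),cr(s,285,235)]),np.hstack([cr(t,295,205),cr(t,180,175)])])
cv2.imwrite("pics/m1.png",m)
```

```text
(no output)
```

View pics/m1.png

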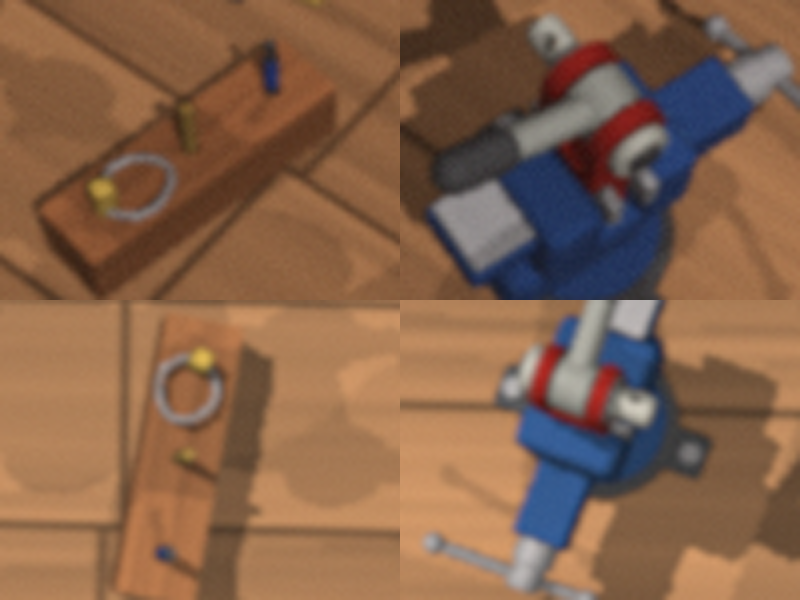

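```bash
cat >> h.py <<'E'
def ray(c,u,v,P=None):
    f=c["pixels"].shape[0]/2/np.tan(np.radians(c["vfov"]/2))
    P=c["pose"] if P is None else P
    d=P[:3,:3]@np.array([(u-c["cx"])/f,-(v-c["cy"])/f,-1]); return P[:3,3],d/np.linalg.norm(d)
def proj(c,p,P=None):
    P=c["pose"] if P is None else P
    f=c["pixels"].shape[0]/2/np.tan(np.radians(c["vfov"]/2))
    q=P[:3,:3].T@(np.asarray(p,float)-P[:3,3]); return c["cx"]-f*q[0]/q[2], c["cy"]+f*q[1]/q[2]
def tri(rays):
    A=sum(np.eye(3)-np.outer(d,d) for o,d in rays); b=sum((np.eye(3)-np.outer(d,d))@o for o,d in rays)
    p=np.linalg.solve(A,b); return p,[round(float(np.linalg.norm(np.cross(p-o,d))),1) for o,d in rays]
def onz(r,z): o,d=r; return o+d*(z-o[2])/d[2]
def load(n): return np.load(n,allow_pickle=True).item()
def wrist(name):
    o=get_obs(); c=vision.capture("wrist"); T=np.eye(4); T[:3,:3]=R.from_euler("xyz",o["tcp_rot"]).as_matrix(); T[:3,3]=o["tool_pos"]
    c["pose"]=T@c["T_tool_cam"]; np.save(f"{name}.npy",c,allow_pickle=True); cv2.imwrite(f"pics/{name}.png",c["pixels"][:,:,::-1]); return c
def delta(pos,rpy=None):
    "tool-frame dp (m) and rotvec to target world pose, from measured pose"
    o=get_obs(); Q=R.from_euler("xyz",o["tcp_rot"]); dp=Q.inv().apply(np.asarray(pos)-o["tool_pos"])/1000
    rv=(Q.inv()*R.from_euler("xyz",rpy)).as_rotvec() if rpy is not None else 0
    print("dp",np.round(dp,4),"rot",np.round(rv,4))
E
python3 - <<'E'
from h import *
s=load("scene0.npy");t=load("top0.npy")
for n,a,b in [("head",(230.5,191.3),(345.5,220)),("drift",(251.7,171.2),(340.7,244)),("punch",(272.2,156.2),(336.2,268)),("hole",(322,244.5),(239.2,200.7)),("pinhead",(345,272.5),(212.5,197.5))]:
    p,e=tri([ray(s,*a),ray(t,*b)]); print(n,p.round(1),e)
E
```

```text
head [ 536.  -181.1   74.3] [1.2, 1.2]
drift [ 462.  -165.    98.3] [0.6, 0.6]
punch [ 390.7 -151.6  101.7] [0.6, 0.6]
hole [570.  134.5 194.6] [0.9, 0.9]
pinhead [582.5 210.8 170.1] [1.9, 1.9]
```

```bash
python3 -c "
from h import *
delta([536,-181,200],[np.pi,0,-0.44])"
```

```text
dp [ 0.4343 -0.1622  0.0265] rot [-1.200e-03  3.000e-04  8.098e-01]
```

```bash
python3 -m pendant '{"dp":[[0.06,-0.022,0.004],[0.12,-0.045,0.008],[0.18,-0.067,0.011],[0.24,-0.09,0.015],[0.3,-0.112,0.018],[0.36,-0.134,0.022],[0.434,-0.162,0.0265],[0.434,-0.162,0.0265]],"rotation":[[0,0,0.1],[0,0,0.2],[0,0,0.3],[0,0,0.45],[0,0,0.6],[0,0,0.75],[0,0,0.81],[0,0,0.81]]}'
python3 - <<'E'
from h import *
import time
c=wrist("w1"); o=get_obs(); print(o["tool_pos"],o["tcp_rot"],o["joint_positions"])
print(proj(c,[536,-181,77]))
E
```

```text
time: 1.15
tool_pos: [537.6, -178.8, 199.5]
tcp_rot: [-3.141, 0.001, -0.438]
contact_force: [-0.2, -0.3, 0.5]
grip_width: 91.8
finger_force: 0.0
[ 538.9030418  -177.47913678  199.32281742] [-3.13980577e+00  2.48189998e-04 -4.36575003e-01] [-0.45422062  0.44156389  1.44806217  0.00187664  1.25224679  1.55256294]
(np.float64(290.5824449334323), np.float64(196.47610193915472))
```

View pics/w1.png

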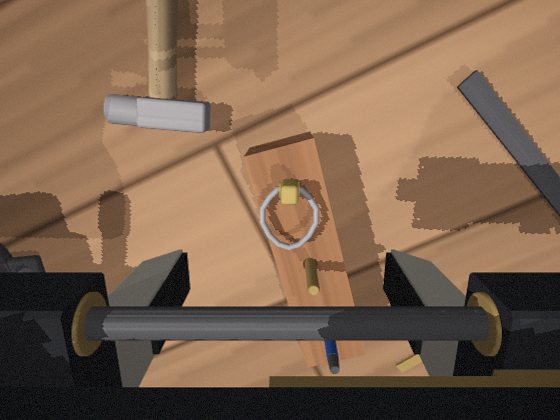

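The wrist view shows the head at (290,190) and the ring hanging straight down to (290,247), so the yaw guess is close. I'll refine both with masks.

Run:
```python
from h import *
c=load("w1.npy"); p=c["pixels"]; hsv=cv2.cvtColor(p,cv2.COLOR_RGB2HSV)
roi=np.zeros(p.shape[:2],bool); roi[170:260,250:330]=1
g=roi&(hsv[...,0]>20)&(hsv[...,0]<34)&(hsv[...,1]>110)&(hsv[...,2]>110)
g[215:]=0
ys,xs=np.nonzero(g); print(g.sum(),xs.min(),xs.max(),ys.min(),ys.max(),cv2.minAreaRect(np.c_[xs,ys].astype(np.float32)))
for y in range(176,208,2): print(y,p[y,276:306:3].tolist()) if y in(180,186,192,198,202) else 0
top=g&(hsv[...,2]>190); ys,xs=np.nonzero(top); print("bright",len(xs),cv2.minAreaRect(np.c_[xs,ys].astype(np.float32)))
r=roi&(hsv[...,1]<60)&(hsv[...,2]>110); ys,xs=np.nonzero(r); print("ring",len(xs),xs.min(),xs.max(),ys.min(),ys.max())
pts=np.c_[xs,ys].astype(np.float32)
e=cv2.fitEllipse(cv2.convexHull(pts)); print(e)
print("centre z~60", onz(ray(c,*e[0]),60), "bow z63",onz(ray(c,e[0][0],ys.max()-2.5),63))
big=cv2.resize(p[165:255,235:345],None,fx=7,fy=6.6,interpolation=cv2.INTER_CUBIC); cv2.imwrite("pics/w1c.png",big[:,:,::-1])
for i in range(4): print(get_obs()["tool_pos"])
```

```text
356 279 299 180 203 ((289.0, 191.5), (23.0, 20.0), 90.0)
180 [[163, 115, 81], [161, 113, 79], [133, 112, 62], [100, 86, 46], [96, 82, 42], [88, 73, 32], [90, 75, 39], [95, 61, 42], [117, 79, 52], [125, 86, 61]]
186 [[133, 92, 67], [167, 143, 84], [159, 135, 75], [171, 146, 83], [165, 142, 81], [158, 133, 74], [150, 126, 71], [90, 72, 32], [83, 71, 69], [97, 68, 48]]
192 [[175, 172, 174], [165, 142, 83], [210, 183, 111], [211, 185, 111], [211, 185, 112], [206, 180, 107], [206, 179, 110], [140, 119, 65], [102, 94, 96], [127, 124, 125]]
198 [[127, 86, 63], [125, 83, 60], [208, 181, 109], [212, 187, 115], [208, 181, 108], [209, 183, 111], [207, 181, 109], [139, 113, 62], [167, 118, 81], [133, 90, 63]]
202 [[116, 81, 55], [183, 131, 94], [206, 182, 108], [208, 182, 109], [208, 183, 111], [206, 181, 111], [202, 177, 107], [142, 108, 66], [166, 117, 83], [170, 120, 86]]
bright 230 ((288.0, 195.0), (16.0, 14.0), 90.0)
ring 841 259 318 187 249
((288.4789123535156, 216.50413513183594), (59.344303131103516, 63.75046157836914), 2.912541151046753)
centre z~60 [ 516.27052245 -170.04159857   60.        ] bow z63 [ 492.5703406  -158.95119535   63.        ]
[ 538.9030418  -177.47913678  199.32281742]
[ 538.9030418  -177.47913678  199.32281742]
[ 538.9030418  -177.47913678  199.32281742]
[ 538.9030418  -177.47913678  199.32281742]
```

View pics/w1c.png

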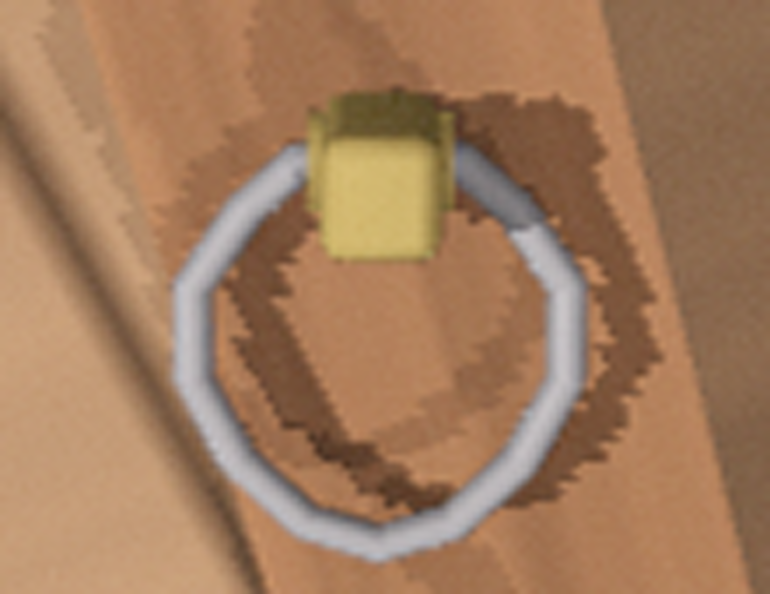

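Run:
```python
from h import *
c=load("w1.npy"); p=onz(ray(c,289.1,195),77); print(p)
b=onz(ray(c,289.1,247),50+13.1); print(b, np.linalg.norm((b-p)[:2]), np.arctan2(*(p-b)[1::-1]))
delta([p[0],p[1],130],[np.pi,0,-0.437]); delta([p[0],p[1],64],[np.pi,0,-0.437])
```

```text
[ 537.57900489 -180.4582766    77.        ]
[ 491.96279222 -159.25429133   63.1       ] 50.30355702925394 -0.4351215129587384
dp [0.0001 0.0034 0.0693] rot [-0.0018  0.0002  0.0004]
dp [1.000e-04 3.500e-03 1.353e-01] rot [-0.0018  0.0002  0.0004]
```

```bash
python3 -m pendant '{"dp":[[0,0.0035,0.04],[0,0.0035,0.08],[0,0.0035,0.08]],"rotation":[[0,0,0],[0,0,0],[0,0,0]]}'
python3 -c "
from h import *
delta([537.6,-180.5,63.5],[np.pi,0,-0.437])"
```

```text
time: 1.58
tool_pos: [532.2, -184.0, 117.4]
tcp_rot: [-3.142, 0.007, -0.44]
contact_force: [0.1, -0.2, 1.2]
grip_width: 92.0
finger_force: 0.0
dp [ 0.0038 -0.0055  0.0539] rot [-0.0001  0.0072 -0.0034]
```

```bash
python3 -m pendant '{"dp":[[0,0,0],[0,0,0],[0,0,0],[0,0,0]],"rotation":[[0,0,0],[0,0,0],[0,0,0],[0,0,0]]}'
python3 -c "
from h import *
delta([537.6,-180.5,63.5],[np.pi,0,-0.437])"
```

```text
time: 2.08
tool_pos: [534.6, -184.9, 120.9]
tcp_rot: [3.141, -0.001, -0.44]
contact_force: [0.7, 0.0, -0.4]
grip_width: 91.7
finger_force: 0.0
dp [ 0.0007 -0.0053  0.0574] rot [ 0.0001 -0.0012 -0.0033]
```

Run:
```python
from h import *
c=wrist("w2"); p=c["pixels"]; print(get_obs()["tool_pos"],proj(c,[537.6,-180.5,77]),proj(c,[536,-181,77]))
hsv=cv2.cvtColor(p,cv2.COLOR_RGB2HSV)
g=((hsv[...,0]>20)&(hsv[...,0]<34)&(hsv[...,1]>100)&(hsv[...,2]>180)).astype(np.uint8)
n,l,s,ce=cv2.connectedComponentsWithStats(g)
for i in range(1,n):
    if s[i,4]>100: print(s[i],ce[i], onz(ray(c,s[i,0]+(s[i,2]-1)/2,s[i,1]+(s[i,3]-1)/2),77))
o=[get_obs()["tool_pos"]]
```

```text
[ 534.53574748 -184.85903039  120.71462688] (np.float64(278.2044646478827), np.float64(232.25545138620146)) (np.float64(280.1737610826062), np.float64(234.23579727025893))
```

Run:
```python
from h import *
p=load("w2.npy")["pixels"]
big=p[160:310,190:370]; cv2.imwrite("pics/w2c.png",cv2.resize(big,None,fx=4,fy=4)[:,:,::-1])
```

```text
(no output)
```

View pics/w2c.png

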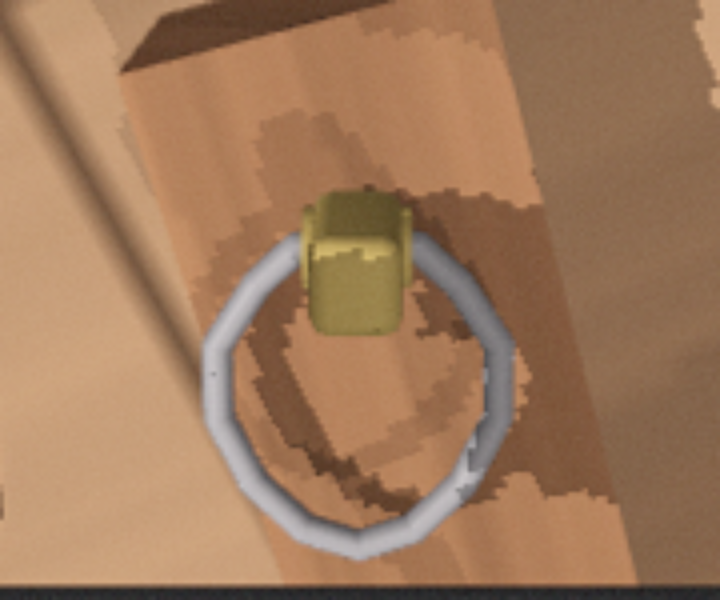

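Here the head's top centre is at px (279,232), within 1 px of the prediction, so the position is confirmed.

```bash
python3 -c "
from h import *
print(onz(ray(load('w2.npy'),279.1,231.8),77))"
python3 -m pendant '{"dp":[[0.0006,-0.0048,0.025],[0.0006,-0.0048,0.0565],[0.0006,-0.0048,0.0565],[0.0006,-0.0048,0.0565]],"rotation":[[0,0,0],[0,0,0],[0,0,0],[0,0,0]]}'
```

```text
[ 537.63361153 -181.09192353   77.        ]
time: 2.62
tool_pos: [537.6, -181.0, 64.7]
tcp_rot: [3.142, -0.001, -0.44]
contact_force: [0.3, -0.7, 0.7]
grip_width: 92.0
finger_force: 0.0
```

```bash
python3 -m pendant '{"dp":[[0,0,0],[0,0,0],[0,0,0],[0,0,0],[0,0,0],[0,0,0]],"rotation":[[0,0,0],[0,0,0],[0,0,0],[0,0,0],[0,0,0],[0,0,0]]}' 0.005
```

```text
time: 3.38
tool_pos: [537.0, -180.7, 63.7]
tcp_rot: [3.142, 0.0, -0.44]
contact_force: [-1.0, -1.4, 0.3]
grip_width: 36.6
finger_force: 0.0
```

```bash
python3 -m pendant '{"dp":[[0,0,0],[0,0,0],[0,0,0],[0,0,0],[0,0,0],[0,0,0]],"rotation":[[0,0,0],[0,0,0],[0,0,0],[0,0,0],[0,0,0],[0,0,0]]}' 0.005
```

```text
time: 4.12
tool_pos: [537.0, -180.7, 63.7]
tcp_rot: [3.142, -0.0, -0.44]
contact_force: [1.3, 0.0, -0.6]
grip_width: 13.3
finger_force: 30.0
```

```bash
python3 -m pendant '{"dp":[[0,0,-0.02],[0,0,-0.05],[0,0,-0.1],[0,0,-0.16],[0,0,-0.22],[0,0,-0.25],[0,0,-0.25]],"rotation":[[0,0,0],[0,0,0],[0,0,0],[0,0,-0.18],[0,0,-0.36],[0,0,-0.54],[0,0,-0.6]]}'
python3 -c "
from h import *
delta([560,85,300],[np.pi,0,1.41])"
```

```text
time: 5.0
tool_pos: [537.8, -181.0, 316.8]
tcp_rot: [3.138, -0.005, 0.163]
contact_force: [-0.1, -0.7, -0.3]
grip_width: 13.8
finger_force: 30.0
dp [ 0.0651 -0.2589  0.0162] rot [ 0.006  -0.002  -1.2468]
```

```bash
python3 -m pendant '{"dp":[[0.008,-0.033,0.001],[0.017,-0.068,0.002],[0.026,-0.104,0.004],[0.035,-0.14,0.006],[0.044,-0.176,0.008],[0.054,-0.214,0.01],[0.065,-0.259,0.014],[0.065,-0.259,0.014]],"rotation":[[0,0,-0.17],[0,0,-0.34],[0,0,-0.51],[0,0,-0.68],[0,0,-0.85],[0,0,-1.02],[0,0,-1.19],[0,0,-1.247]]}'
python3 -m pendant '{"dp":[[0,0,0],[0,0,0],[0,0,0],[0,0,0]],"rotation":[[0,0,0],[0,0,0],[0,0,0],[0,0,0]]}'
python3 - <<'E'
from h import *
o=get_obs(); print(o["joint_positions"]); c=wrist("w3"); print(proj(c,[568,135,190]))
E
```

```text
time: 6.0
tool_pos: [559.4, 88.5, 298.9]
tcp_rot: [-3.14, -0.001, 1.414]
contact_force: [-0.3, -0.9, -1.4]
grip_width: 13.9
finger_force: 30.0
time: 6.5
tool_pos: [560.0, 84.9, 299.8]
tcp_rot: [3.141, 0.0, 1.406]
contact_force: [-0.3, -0.9, -1.2]
grip_width: 14.1
finger_force: 30.0
[ 1.52234703e-02  3.76889294e-01  1.27134844e+00 -9.51863182e-05
  1.49322703e+00  1.80367565e-01]
(np.float64(287.34966382069683), np.float64(135.25610571431594))
```

View pics/w3.png

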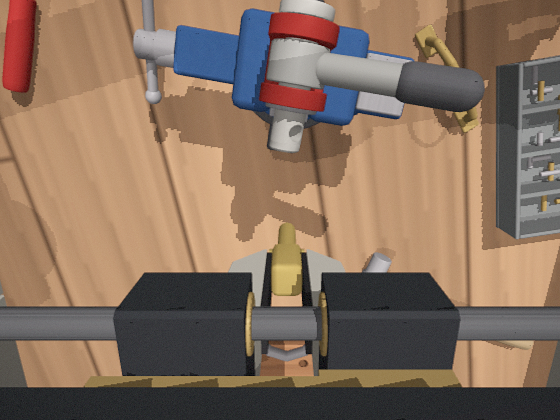

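Run:
```python
from h import *
p=load("w3.npy")["pixels"]
cv2.imwrite("pics/w3c.png",cv2.resize(p[0:160,220:380],None,fx=3.75,fy=3.75,interpolation=cv2.INTER_CUBIC)[:,:,::-1])
```

```text
(no output)
```

View pics/w3c.png

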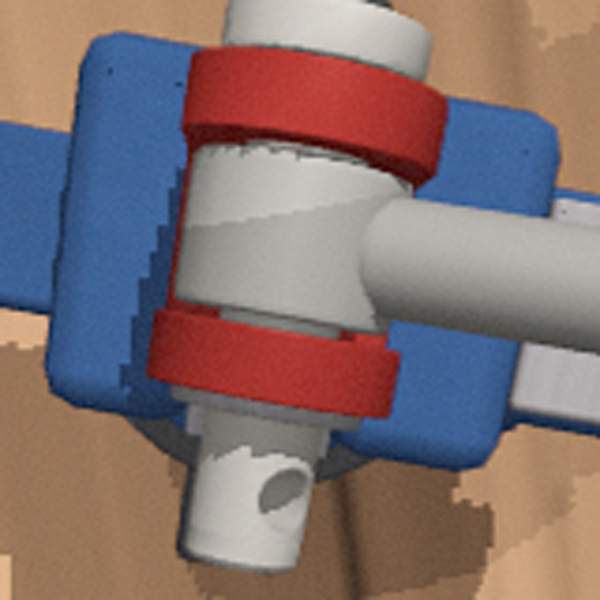

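Run:
```python
from h import *
c=load("w3.npy"); P=lambda u,v,z: onz(ray(c,220+u/3.75-.37,v/3.75-.37),z)
L0,L1,R0,R1=(205,430),(180,550),(325,440),(300,566)
for a,b in((L0,R0),(L1,R1)): print("width",np.linalg.norm(P(*a,190)-P(*b,190)))
e=(P(*L1,190)+P(*R1,190))/2; m=(P(*L0,190)+P(*R0,190))/2
print("end",e,"yaw pin",np.degrees(np.arctan2(-(m-e)[0],(m-e)[1])))
for n,a,b,z in(("jawfront",(60,398),(480,468),140),("jawleft",(85,50),(50,380),140),("jawback?",(125,35),(200,48),140)):
    d=P(*b,z)-P(*a,z); print(n,P(*a,z).round(1),P(*b,z).round(1),np.linalg.norm(d).round(1),np.degrees(np.arctan2(d[1],d[0])).round(1))
# ears (z=190 silhouettes of 46 wide round tops approx)
for n,a,b in(("near ear",(152,345),(396,385)),("far ear",(188,95),(445,140))):
    A,B=P(*a,190),P(*b,190); print(n,((A+B)/2).round(1),np.linalg.norm(A-B).round(1),np.degrees(np.arctan2((B-A)[1],(B-A)[0])).round(1))
# drawbar/boss
yaw=np.radians(-10)
for yd in(-9,-10,-11):
    yaw=np.radians(yd); ax=np.array([np.cos(yaw),np.sin(yaw),0]);ay=np.array([-np.sin(yaw),np.cos(yaw),0])
    pa=e+14*ay
    o,d=ray(c,220+285/3.75-.37,492/3.75-.37)
    for r in(10,10.5):
        f=lambda t:(lambda q:(q@ax,q[2],q@ay))(o+t*d-pa)
        ts=np.linspace(200,450,25001); v=np.array([np.hypot(*f(t)[:2]) for t in ts]); i=np.argmax(v<r); x,z,y=f(ts[i]); print(yd,r,"pinaxis",pa.round(1),"lean deg",np.degrees(np.arctan2(x,z)).round(1),"y",y.round(2))
```

```text
width 22.430577561045656
width 23.137572497790895
end [563.85004377 126.21761836 190.        ] yaw pin -21.114511203964337
jawfront [529.2 159.8 140. ] [618.3 129.6 140. ] 94.1 -18.7
jawleft [548.4 226.4 140. ] [527.8 163.9 140. ] 65.8 -108.2
jawback? [557.  227.8 140. ] [571.6 222.9 140. ] 15.5 -18.4
near ear [576.  160.1 190. ] 45.4 -18.5
far ear [590.  199.8 190. ] 45.6 -18.6
-9 10 pinaxis [566. 140. 190.] lean deg 58.0 y -1.07
-9 10.5 pinaxis [566. 140. 190.] lean deg 53.7 y -0.97
-10 10 pinaxis [566.3 140.  190. ] lean deg 55.5 y -0.88
-10 10.5 pinaxis [566.3 140.  190. ] lean deg 51.5 y -0.79
-11 10 pinaxis [566.5 140.  190. ] lean deg 53.2 y -0.7
-11 10.5 pinaxis [566.5 140.  190. ] lean deg 49.5 y -0.62
```

Run:
```python
from h import *
c=load("w3.npy")
yaw=np.radians(-18.6); ax=np.array([np.cos(yaw),np.sin(yaw),0]);ay=np.array([-np.sin(yaw),np.cos(yaw),0])
for pa in (np.array([568.3,139.5,190]),np.array([569,138.3,190])):
    o,d=ray(c,220+285/3.75-.37,492/3.75-.37)
    for r in(10,10.5):
        ts=np.linspace(200,450,25001); q=o+ts[:,None]*d-pa; v=np.hypot(q@ax,q[:,2]); i=np.argmax(v<r); x=q[i]@ax
        print("lean deg",np.degrees(np.arctan2(x,q[i,2])).round(1),"y",(q[i]@ay).round(2))
    # predicted silhouette and hole in scene/top images
    for n in("scene0.npy","top0.npy"):
        k=load(n); print(n,np.round(proj(k,pa+11*ax*np.sin(.6)+[0,0,11*np.cos(.6)]),1), "end top",np.round(proj(k,pa-14*ay+[0,0,0]),1))
```

```text
lean deg 37.7 y 0.42
lean deg 35.4 y 0.49
scene0.npy [321.7 245.6] end top [320.1 241.4]
top0.npy [237.8 199.1] end top [241.9 203.3]
lean deg 30.3 y 1.41
lean deg 28.5 y 1.47
scene0.npy [321.1 245.5] end top [319.4 241.3]
top0.npy [238.2 198.9] end top [242.4 203.1]
```

Run:
```python
from h import *
c=load("w3.npy"); T=c["T_tool_cam"]
for z in(51.7,52.2): print(z,np.round(proj(c,[0,0,z],T),1), np.round(proj(c,[0,5,z-2.5],T),1),np.round(proj(c,[5,0,z-2.5],T),1), np.round(proj(c,[2.5,0,z],T),1))
print(np.round(proj(c,[0,7,14],T),1),np.round(proj(c,[0,-7,14],T),1))
p=c["pixels"]; hsv=cv2.cvtColor(p,cv2.COLOR_RGB2HSV)
g=(hsv[...,0]>18)&(hsv[...,0]<34)&(hsv[...,1]>95)
for y in range(216,262,3): 
    xs=np.nonzero(g[y,265:310])[0]; print(y,(xs.min()+265,xs.max()+265,(xs.min()+xs.max())/2+265) if len(xs) else None)
```

```text
51.7 [288.2 232. ] [296.6 233.6] [288.2 225.7] [288.2 228.2]
52.2 [288.2 231.7] [296.6 233.3] [288.2 225.4] [288.2 227.9]
[302.4 259.4] [274.7 259.5]
216 None
219 None
222 (np.int64(286), np.int64(287), np.float64(286.5))
225 (np.int64(281), np.int64(292), np.float64(286.5))
228 (np.int64(280), np.int64(294), np.float64(287.0))
231 (np.int64(279), np.int64(294), np.float64(286.5))
234 (np.int64(279), np.int64(294), np.float64(286.5))
237 (np.int64(278), np.int64(294), np.float64(286.0))
240 (np.int64(279), np.int64(295), np.float64(287.0))
243 (np.int64(278), np.int64(295), np.float64(286.5))
246 (np.int64(275), np.int64(298), np.float64(286.5))
249 (np.int64(269), np.int64(303), np.float64(286.0))
252 (np.int64(269), np.int64(303), np.float64(286.0))
255 (np.int64(272), np.int64(301), np.float64(286.5))
258 (np.int64(272), np.int64(301), np.float64(286.5))
261 (np.int64(271), np.int64(301), np.float64(286.0))
```

```bash
python3 -c "
from h import *
delta([575.3,135.5,272],[np.pi,0,1.246])"
```

```text
dp [0.0524 0.0068 0.0278] rot [1.000e-04 1.000e-04 1.599e-01]
```

```bash
python3 -m pendant '{"dp":[[0.015,0.002,0.004],[0.03,0.004,0.01],[0.045,0.006,0.018],[0.0524,0.0068,0.0278],[0.0524,0.0068,0.0278],[0.0524,0.0068,0.0278],[0.0524,0.0068,0.0278],[0.0524,0.0068,0.0278]],"rotation":[[0,0,0.05],[0,0,0.1],[0,0,0.16],[0,0,0.16],[0,0,0.16],[0,0,0.16],[0,0,0.16],[0,0,0.16]]}'
python3 - <<'E'
from h import *
c=wrist("w4"); p=c["pixels"]; T=c["T_tool_cam"]
print(np.round(proj(c,[0,0,51.7],T),1), "pin_axis",np.round(proj(c,[568.4,139.9,190]),1), "mouth",np.round(proj(c,[568.4+5.6*.948,139.9-5.6*.319,199]),1))
cv2.imwrite("pics/w4c.png",cv2.resize(p[140:290,190:390],None,fx=4,fy=4,interpolation=cv2.INTER_CUBIC)[:,:,::-1])
E
```

```text
time: 7.55
tool_pos: [575.3, 135.6, 272.3]
tcp_rot: [3.141, -0.0, 1.247]
contact_force: [-0.2, -1.1, -1.4]
grip_width: 13.7
finger_force: 30.0
[288.4 231.8] pin_axis [276.4 212.7] mouth [284.6 217.1]
```

View pics/w4c.png

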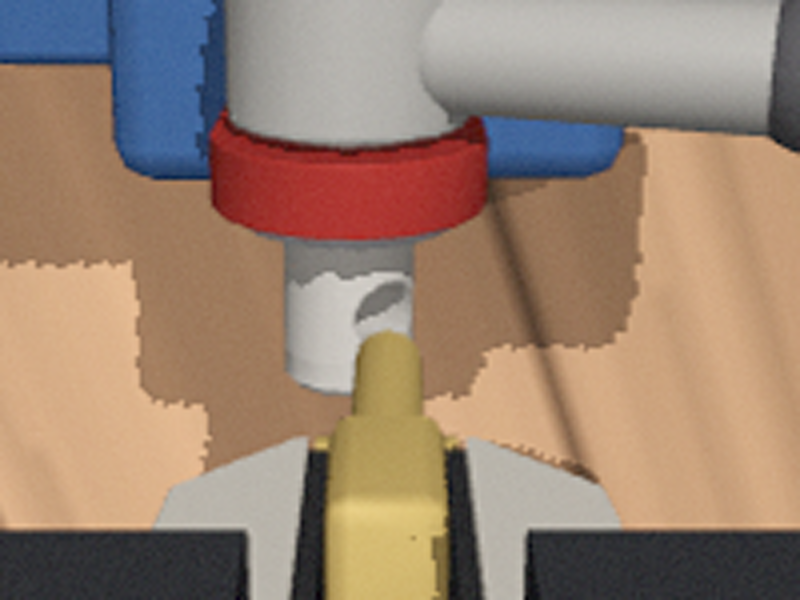

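Pin edges sit at crop x 286 and 412, the hole mouth at about (384,309) on the +x side (roughly 36° lean), and the nose at (388,330). That puts the nose about 7 mm to +x of the pin's axis, as planned. Now I'll lower it gently.

```bash
python3 -m pendant '{"dp":[[0,0.0007,0.008],[0,0.0007,0.0175],[0,0.0007,0.0175],[0,0.0007,0.0175]],"rotation":[[0,0,0],[0,0,0],[0,0,0],[0,0,0]]}'
python3 -m pendant '{"dp":[[0,0,0.001],[0,0,0.002],[0,0,0.003],[0,0,0.004],[0,0,0.004],[0,0,0.004]],"rotation":[[0,0,0],[0,0,0],[0,0,0],[0,0,0],[0,0,0],[0,0,0]]}'
```

```text
time: 8.1
tool_pos: [575.9, 135.7, 254.3]
tcp_rot: [-3.142, 0.0, 1.247]
contact_force: [-0.7, 0.8, -0.8]
grip_width: 13.7
finger_force: 30.0
time: 8.85
tool_pos: [575.9, 135.7, 250.4]
tcp_rot: [3.142, 0.0, 1.247]
contact_force: [0.9, 0.5, -1.5]
grip_width: 13.8
finger_force: 30.0
```

```bash
python3 -m pendant '{"dp":[[0,0,0.001],[0,0,0.002],[0,0,0.003],[0,0,0.003]],"rotation":[[0,0,0],[0,0,0],[0,0,0],[0,0,0]]}'
python3 -m pendant '{"dp":[[0,-0.001,0],[0,-0.002,0],[0,-0.002,0],[0,-0.002,0]],"rotation":[[0,0,0],[0,0,0],[0,0,0],[0,0,0]]}'
```

```text
time: 9.35
tool_pos: [575.8, 135.5, 247.3]
tcp_rot: [-3.141, 0.001, 1.247]
contact_force: [-0.4, -0.4, -0.9]
grip_width: 13.9
finger_force: 30.0
time: 9.85
tool_pos: [574.1, 136.2, 247.4]
tcp_rot: [3.141, 0.0, 1.247]
contact_force: [0.3, -1.7, -1.8]
grip_width: 13.7
finger_force: 30.0
```

```bash
for i in 1; do python3 -m pendant '{"dp":[[0,-0.0005,0],[0,-0.001,0],[0,-0.0015,0],[0,-0.0015,0],[0,-0.0015,0]],"rotation":[[0,0,0],[0,0,0],[0,0,0],[0,0,0],[0,0,0]]}'; done
python3 -m pendant '{"dp":[[0,-0.0005,0],[0,-0.001,0],[0,-0.0015,0],[0,-0.0015,0],[0,-0.0015,0]],"rotation":[[0,0,0],[0,0,0],[0,0,0],[0,0,0],[0,0,0]]}'
```

```text
time: 10.48
tool_pos: [573.1, 136.6, 247.5]
tcp_rot: [3.14, -0.0, 1.247]
contact_force: [3.8, -3.7, -2.7]
grip_width: 13.5
finger_force: 30.1
time: 11.1
tool_pos: [572.3, 136.9, 247.7]
tcp_rot: [3.139, -0.0, 1.247]
contact_force: [5.9, -2.9, -3.4]
grip_width: 13.5
finger_force: 30.2
```

```bash
python3 -m pendant '{"dp":[[0,-0.0005,0],[0,-0.001,0],[0,-0.0015,0],[0,-0.002,0],[0,-0.002,0]],"rotation":[[0,0,0],[0,0,0],[0,0,0],[0,0,0],[0,0,0]]}'
python3 -m pendant '{"dp":[[0,-0.0005,0],[0,-0.001,0],[0,-0.0015,0],[0,-0.0015,0],[0,-0.0015,0]],"rotation":[[0,0,0],[0,0,0],[0,0,0],[0,0,0],[0,0,0]]}'
```

```text
time: 11.72
tool_pos: [570.8, 137.5, 247.8]
tcp_rot: [3.137, -0.001, 1.246]
contact_force: [7.6, -3.3, -3.2]
grip_width: 13.8
finger_force: 30.3
time: 12.35
tool_pos: [569.7, 138.0, 248.0]
tcp_rot: [3.137, -0.001, 1.246]
contact_force: [7.2, -3.7, -2.6]
grip_width: 13.8
finger_force: 30.5
```

```bash
python3 -m pendant '{"dp":[[0,-0.0005,0],[0,-0.001,0],[0,-0.0015,0],[0,-0.002,0],[0,-0.002,0],[0,-0.002,0]],"rotation":[[0,0,0],[0,0,0],[0,0,0],[0,0,0],[0,0,0],[0,0,0]]}'
```

```text
time: 13.1
tool_pos: [568.0, 138.6, 248.1]
tcp_rot: [3.136, -0.001, 1.246]
contact_force: [8.2, -3.3, -2.2]
grip_width: 14.2
finger_force: 30.7
```

```bash
python3 -m pendant '{"dp":[[0,0.001,0],[0,0.002,0],[0,0.003,0],[0,0.003,0]],"rotation":[[0,0,0],[0,0,0],[0,0,0],[0,0,0]]}'
python3 -m pendant '{"dp":[[0,0,0.001],[0,0,0.002],[0,0,0.003],[0,0,0.004],[0,0,0.004]],"rotation":[[0,0,0],[0,0,0],[0,0,0],[0,0,0],[0,0,0]]}'
```

```text
time: 13.6
tool_pos: [569.7, 138.0, 248.0]
tcp_rot: [3.139, -0.001, 1.247]
contact_force: [4.1, -3.0, 0.1]
grip_width: 13.9
finger_force: 30.1
time: 14.22
tool_pos: [570.0, 138.0, 244.5]
tcp_rot: [3.138, -0.001, 1.247]
contact_force: [4.7, -3.2, 1.3]
grip_width: 13.9
finger_force: 30.1
```

The force fell only slowly when I backed off. The grip itself gives, so the nose lags the TCP by about 3 mm at 9 N and the pin has turned only about half-way. I'll draw further.

```bash
python3 -m pendant '{"dp":[[0,-0.001,-0.001],[0,-0.002,-0.002],[0,-0.003,-0.002],[0,-0.0035,-0.002],[0,-0.004,-0.002],[0,-0.0045,-0.002],[0,-0.005,-0.002],[0,-0.005,-0.002]],"rotation":[[0,0,0],[0,0,0],[0,0,0],[0,0,0],[0,0,0],[0,0,0],[0,0,0],[0,0,0]]}'
python3 -m pendant '{"dp":[[0,-0.0005,0],[0,-0.001,0],[0,-0.0015,0],[0,-0.002,0],[0,-0.002,0]],"rotation":[[0,0,0],[0,0,0],[0,0,0],[0,0,0],[0,0,0]]}'
python3 -m pendant '{"dp":[[0,0.001,0],[0,0.002,0],[0,0.003,0],[0,0.004,0],[0,0.005,0],[0,0.005,0],[0,0.005,0]],"rotation":[[0,0,0],[0,0,0],[0,0,0],[0,0,0],[0,0,0],[0,0,0],[0,0,0]]}'
```

```text
time: 15.22
tool_pos: [566.2, 139.1, 246.1]
tcp_rot: [3.136, -0.001, 1.246]
contact_force: [9.1, -4.5, -4.1]
grip_width: 14.5
finger_force: 30.8
time: 15.85
tool_pos: [564.3, 139.8, 246.1]
tcp_rot: [3.136, -0.001, 1.246]
contact_force: [8.7, -4.2, -2.7]
grip_width: 14.2
finger_force: 30.9
time: 16.73
tool_pos: [567.0, 138.9, 245.7]
tcp_rot: [3.141, -0.0, 1.247]
contact_force: [3.3, -1.9, 2.3]
grip_width: 14.2
finger_force: 29.7
```

```bash
python3 -m pendant '{"dp":[[0,0.001,0],[0,0.002,0],[0,0.002,0],[0,0.002,0]],"rotation":[[0,0,0],[0,0,0],[0,0,0],[0,0,0]]}'
cat >> h.py <<'E'
def shank(c,rows):
    hsv=cv2.cvtColor(c["pixels"],cv2.COLOR_RGB2HSV); g=(hsv[...,0]>18)&(hsv[...,0]<34)&(hsv[...,1]>95)
    for y in rows:
        xs=np.nonzero(g[y,260:315])[0]+260; print(y,(xs.min(),xs.max(),(xs.min()+xs.max())/2) if len(xs) else None)
E
python3 - <<'E'
from h import *
print("w4");shank(load("w4.npy"),range(218,270,4))
c=wrist("w5");print("w5");shank(c,range(206,270,4)); p=c["pixels"]; o=get_obs(); print(o["tool_pos"],o["contact_force"])
for y in (196,200,204,208,212,216,220): print(y,[int(v) for v in p[y,262:312:2].astype(int).sum(1)//3])
E
```

```text
time: 17.23
tool_pos: [568.3, 138.2, 245.0]
tcp_rot: [-3.14, 0.0, 1.247]
contact_force: [0.6, -1.2, -0.2]
grip_width: 14.5
finger_force: 29.2
w4
218 None
222 None
226 (np.int64(280), np.int64(293), np.float64(286.5))
230 (np.int64(279), np.int64(294), np.float64(286.5))
234 (np.int64(279), np.int64(294), np.float64(286.5))
238 (np.int64(278), np.int64(295), np.float64(286.5))
242 (np.int64(278), np.int64(294), np.float64(286.0))
246 (np.int64(274), np.int64(298), np.float64(286.0))
250 (np.int64(269), np.int64(304), np.float64(286.5))
254 (np.int64(272), np.int64(301), np.float64(286.5))
258 (np.int64(272), np.int64(301), np.float64(286.5))
262 (np.int64(271), np.int64(301), np.float64(286.0))
266 (np.int64(271), np.int64(301), np.float64(286.0))
w5
206 None
210 None
214 None
218 None
222 None
226 (np.int64(298), np.int64(302), np.float64(300.0))
230 (np.int64(290), np.int64(304), np.float64(297.0))
234 (np.int64(288), np.int64(303), np.float64(295.5))
238 (np.int64(287), np.int64(302), np.float64(294.5))
242 (np.int64(285), np.int64(302), np.float64(293.5))
246 (np.int64(278), np.in
[... 463 characters left out ...]
90, 92, 96, 94, 89]
200 [79, 77, 79, 77, 84, 83, 91, 90, 91, 90, 91, 91, 94, 94, 93, 92, 95, 96, 91, 93, 91, 95, 91, 95, 89]
204 [79, 83, 79, 85, 87, 86, 88, 94, 90, 89, 90, 93, 93, 92, 97, 93, 95, 94, 93, 92, 92, 93, 89, 93, 92]
208 [81, 83, 83, 87, 85, 87, 84, 87, 92, 91, 96, 91, 94, 94, 96, 94, 96, 91, 89, 91, 91, 88, 91, 91, 89]
212 [118, 99, 91, 79, 78, 84, 88, 91, 92, 89, 88, 90, 91, 93, 96, 93, 90, 93, 93, 90, 92, 93, 89, 85, 80]
216 [127, 125, 126, 125, 113, 107, 118, 122, 117, 118, 108, 109, 106, 109, 107, 112, 110, 108, 109, 108, 119, 112, 109, 126, 122]
220 [130, 127, 123, 126, 108, 111, 117, 121, 123, 128, 124, 130, 130, 130, 130, 131, 128, 126, 125, 122, 117, 108, 107, 119, 125]
```

The linchpin has tilted in the grip, with its nose about 10 px towards +x at row 230. So translation alone overloads the grip and the pin has hardly turned. A better way is to tilt the tool to follow the hole, insert part-way, and turn about the pin's axis, so a pure couple rolls the pin. First I'll lift out and measure.

```bash
python3 -m pendant '{"dp":[[0,0.001,-0.006],[0,0.001,-0.012],[0,0.001,-0.02],[0,0.001,-0.025],[0,0.001,-0.025],[0,0.001,-0.025]],"rotation":[[0,0,0],[0,0,0],[0,0,0],[0,0,0],[0,0,0],[0,0,0]]}'
cat >> h.py <<'E'
from scipy.optimize import least_squares
def tilt(c,r0,r1,x0=2.0):
    hsv=cv2.cvtColor(c["pixels"],cv2.COLOR_RGB2HSV); g=(hsv[...,0]>18)&(hsv[...,0]<34)&(hsv[...,1]>95); T=c["T_tool_cam"]
    D=[]
    for v in range(r0,r1):
        xs=np.nonzero(g[v,250:325])[0]+250
        if len(xs)>8: D.append((v,(xs[0]+xs[-1])/2,xs[-1]-xs[0]+1))
    D=np.array(D); zs=np.linspace(10,60,101)
    def res(q):
        uv=np.array([proj(c,[x0,q[0]+np.tan(q[1])*(z-51.7),z],T) for z in zs]); i=np.argsort(uv[:,1]); return np.interp(D[:,0],uv[i,1],uv[i,0])-D[:,1]
    s=least_squares(res,[0,0]); print("nose y",s.x[0].round(2),"tilt deg",np.degrees(s.x[1]).round(2),"rms",np.std(s.fun).round(2), "rows",D[0].tolist(),D[-1].tolist()); return D
E
python3 - <<'E'
from h import *
tilt(load("w3.npy"),228,243);tilt(load("w4.npy"),228,243)
c=wrist("w6"); D=tilt(c,220,243); print(get_obs()["tool_pos"],D[:,:2].tolist())
p=c["pixels"]; pin=[568.4,139.9,190]; print("pin axis",proj(c,pin),"mouth36",proj(c,np.array(pin)+[5.9*.948,-5.9*.319,8.3]))
cv2.imwrite("pics/w6c.png",cv2.resize(p[140:290,190:390],None,fx=4,fy=4,interpolation=cv2.INTER_CUBIC)[:,:,::-1])
E
```

```text
time: 18.02
tool_pos: [569.6, 137.8, 270.2]
tcp_rot: [-3.141, 0.0, 1.247]
contact_force: [-0.5, -0.5, -1.0]
grip_width: 13.9
finger_force: 29.0
nose y -0.96 tilt deg 0.31 rms 0.28 rows [228.0, 287.0, 15.0] [242.0, 286.0, 17.0]
nose y -1.01 tilt deg 0.72 rms 0.25 rows [228.0, 287.0, 15.0] [242.0, 286.0, 17.0]
nose y 4.51 tilt deg 4.89 rms 0.37 rows [224.0, 296.0, 9.0] [242.0, 293.5, 18.0]
[569.54665528 137.77381004 270.0732444 ] [[224.0, 296.0], [225.0, 296.5], [226.0, 296.0], [227.0, 296.0], [228.0, 296.0], [229.0, 296.0], [230.0, 296.5], [231.0, 296.0], [232.0, 295.5], [233.0, 295.5], [234.0, 295.0], [235.0, 295.0], [236.0, 295.0], [237.0, 295.0], [238.0, 294.0], [239.0, 294.0], [240.0, 293.5], [241.0, 293.5], [242.0, 293.5]]
pin axis (np.float64(285.59603907858514), np.float64(213.92320570966132)) mouth36 (np.float64(294.62087827950313), np.float64(218.01171024664157))
```

View pics/w6c.png

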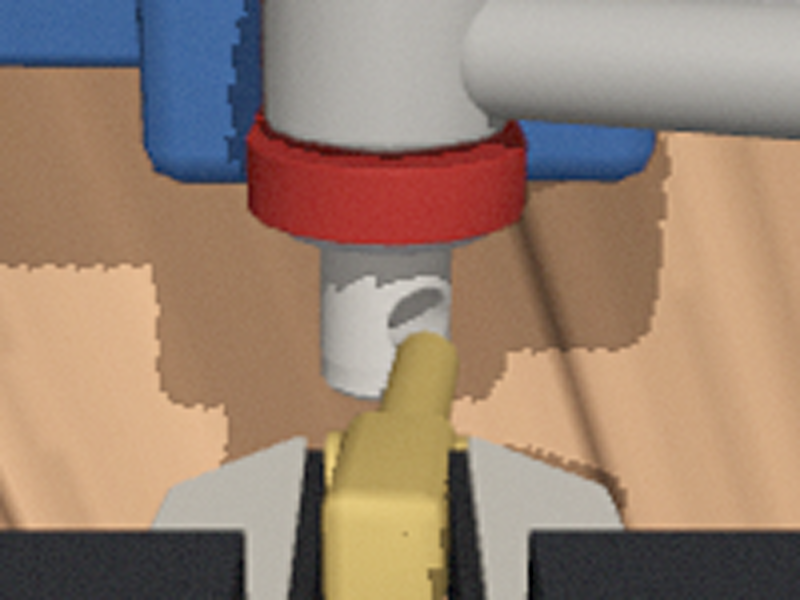

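The pin hasn't rolled: the mouth's edge is still next to the pin's centre line, at crop (388,320). The linchpin leans about 4.5° in the fingers. I'll work out a tilted approach along the hole.

```bash
cat >> h.py <<'E'
ax=np.array([np.cos(np.radians(-18.6)),np.sin(np.radians(-18.6)),0]); ay=np.array([-ax[1],ax[0],0]); ez=np.array([0,0,1.])
PIN=np.array([569.35,139.6,190.]); NOSE=np.array([2,5.5,51.5])
def noserel(nose=NOSE):
    o=get_obs(); q=R.from_euler("xyz",o["tcp_rot"]).apply(nose)+o["tool_pos"]-PIN
    a=R.from_euler("xyz",o["tcp_rot"]).apply([0,0,1]); print("nose vise x,y,z",np.round([q@ax,q@ay,q[2]],2),"tool tilt deg",np.degrees(np.arctan2(-a@ax,-a[2])).round(2))
def go(xz,alpha,y=0,nose=NOSE):
    "nose at vise (x,z) rel pin axis with tool tilted alpha deg towards +x"
    B=R.from_matrix(np.c_[ay,ax,-ez])*R.from_rotvec([np.radians(alpha),0,0])
    t=PIN+xz[0]*ax+y*ay+xz[1]*ez-B.apply(nose)
    delta(t,B.as_euler("xyz")); return t
E
python3 - <<'E'
from h import *
noserel(); th=np.radians(36)
for s in (22,14): print(s,go((s*np.sin(th),s*np.cos(th)),38).round(1))
E
```

```text
nose vise x,y,z [ 6.24  0.32 28.57] tool tilt deg 0.03
dp [-0.0004  0.0395  0.0183] rot [6.627e-01 6.000e-04 5.000e-04]
22 [606.9 124.8 251.8]
dp [-0.0003  0.0348  0.0248] rot [6.627e-01 6.000e-04 5.000e-04]
14 [602.5 126.3 245.3]
```

```bash
python3 -m pendant '{"dp":[[0,0.01,0],[0,0.02,0.003],[0,0.03,0.008],[0,0.0385,0.014],[0,0.0395,0.018],[0,0.0395,0.018],[0,0.0395,0.018],[0,0.0395,0.018]],"rotation":[[0.16,0,0],[0.33,0,0],[0.5,0,0],[0.663,0,0],[0.663,0,0],[0.663,0,0],[0.663,0,0],[0.663,0,0]]}'
python3 - <<'E'
from h import *
noserel(); print(get_obs()["joint_positions"].round(2)); th=np.radians(36)
c=wrist("w7"); D=tilt(c,215,243)
p=c["pixels"]
m=PIN-ax*1; print("pin axis px",np.round(proj(c,m),1),"end",np.round(proj(c,m-14*ay),1))
for y in(196,204,212,220): print(y,[int(v) for v in p[y,240:330:3].astype(int).sum(1)//3])
for s in (14,10): go((s*np.sin(th),s*np.cos(th)),38)
E
```

```text
time: 19.08
tool_pos: [606.7, 125.9, 255.9]
tcp_rot: [-2.485, -0.002, 1.248]
contact_force: [0.1, 0.0, -0.9]
grip_width: 13.8
finger_force: 29.6
nose vise x,y,z [12.65  0.95 21.79] tool tilt deg 37.64
[-0.02  0.94  0.55  0.25  2.27  0.41]
nose y 2.22 tilt deg 3.12 rms 0.23 rows [224.0, 292.0, 9.0] [242.0, 290.0, 17.0]
pin axis px [299.5 216.8] end [299.2 236.4]
196 [169, 169, 172, 169, 166, 166, 163, 160, 163, 102, 89, 90, 92, 96, 93, 97, 95, 99, 99, 97, 98, 93, 94, 89, 87, 82, 83, 78, 75, 62]
204 [160, 168, 166, 169, 167, 168, 166, 166, 161, 160, 168, 170, 171, 177, 156, 111, 111, 116, 115, 107, 105, 110, 109, 105, 113, 110, 100, 167, 178, 174]
212 [159, 164, 166, 169, 170, 167, 165, 166, 162, 161, 162, 169, 171, 174, 178, 180, 188, 124, 125, 131, 131, 135, 134, 134, 129, 111, 180, 177, 182, 182]
220 [161, 160, 168, 164, 172, 169, 165, 164, 166, 162, 163, 166, 166, 170, 174, 179, 197, 176, 109, 124, 158, 188, 142, 183, 150, 116, 179, 179, 179, 180]
dp [-0.0008  0.0028  0.0106] rot [ 0.0053 -0.0002  0.0019]
dp [-0.0008  0.0029  0.0146] rot [ 0.0053 -0.0002  0.0019]
```

```bash
python3 -m pendant '{"dp":[[0,0,0],[0,0,0],[0,0,0],[0,0,0]],"rotation":[[0,0,0],[0,0,0],[0,0,0],[0,0,0]]}'
python3 - <<'E'
from h import *
c=wrist("w8"); D=tilt(c,215,243); print(D[::3,:2].tolist())
noserel(np.array([2,3.2,51.6])); 
print("pin px",np.round(proj(c,PIN-ax),1))
p=c["pixels"]
for y in(205,209,213): print(y,[int(v) for v in p[y,255:330:2].astype(int).sum(1)//3])
# pin silhouette half-planes: predicted edges
cam=c["pose"][:3,3]; v=(cam-PIN+ax); v-=ay*(v@ay); v/=np.linalg.norm(v); w=np.cross(ay,v)
for yy in(0,6,-6): print(yy,[np.round(proj(c,PIN-ax+yy*ay+s*11*w),1) for s in(-1,1)])
E
```

```text
time: 19.62
tool_pos: [607.2, 125.2, 252.2]
tcp_rot: [-2.478, 0.0, 1.247]
contact_force: [0.0, 0.4, -1.0]
grip_width: 13.6
finger_force: 29.6
nose y 2.28 tilt deg 2.8 rms 0.24 rows [224.0, 291.5, 10.0] [242.0, 290.0, 17.0]
[[224.0, 291.5], [227.0, 291.5], [230.0, 291.5], [233.0, 291.0], [236.0, 290.5], [239.0, 290.5], [242.0, 290.0]]
nose vise x,y,z [11.22  0.35 19.55] tool tilt deg 38.0
pin px [296.  217.2]
205 [168, 166, 169, 162, 162, 161, 163, 166, 173, 169, 172, 172, 171, 105, 115, 114, 113, 116, 113, 113, 116, 113, 117, 115, 114, 116, 112, 113, 111, 111, 164, 177, 181, 180, 181, 182, 183, 182]
209 [166, 165, 168, 167, 163, 160, 162, 161, 169, 173, 168, 172, 172, 101, 118, 122, 131, 131, 136, 133, 138, 139, 136, 138, 134, 130, 131, 125, 122, 128, 180, 176, 176, 176, 181, 178, 183, 183]
213 [166, 166, 167, 166, 164, 163, 161, 162, 167, 170, 169, 171, 170, 175, 194, 146, 202, 202, 202, 205, 195, 133, 133, 133, 133, 131, 132, 126, 120, 128, 179, 175, 176, 179, 181, 180, 178, 181]
0 [array([279.3, 217.1]), array([312.8, 217.4])]
6 [array([279.2, 208.4]), array([313. , 208.7])]
-6 [array([279.3, 225.6]), array([312.6, 226. ])]
```

Run:
```python
from h import *
c=load("w8.npy"); p=c["pixels"].astype(int).sum(2)//3
print("     ",*range(276,320,2))
for y in range(206,236,2): print(y,*[f"{v:3d}" for v in p[y,276:320:2]])
T=c["T_tool_cam"]; o=get_obs(); Q=R.from_euler("xyz",o["tcp_rot"])
print("pin axis in tool (pred, meas-frame)",Q.inv().apply(PIN-ax-o["tool_pos"]).round(2))
for th in(30,36,42):
    t=np.radians(th); print(th,[np.round(proj(c,PIN-ax+.85*Q.apply([0,1,0])+10.1*(np.sin(t)*ax+np.cos(t)*ez)),1)])
```

```text
276 278 280 282 284 286 288 290 292 294 296 298 300 302 304 306 308 310 312 314 316 318
206 172 178 152 115 121 124 119 121 118 114 109 116 111 116 113 120 121 117 115 155 179 179
208 172 175 153 116 124 130 132 134 135 137 138 137 135 136 134 128 132 122 116 153 177 177
210 170 173 151 108 184 129 130 133 136 134 139 137 134 132 133 135 127 123 112 169 177 180
212 169 175 160 189 184 125 125 134 128 131 134 138 135 136 136 131 126 123 110 166 177 176
214 171 172 169 187 195 205 208 206 211 210 202 202 183 131 134 130 128 120 107 166 180 177
216 171 170 169 187 200 202 206 210 206 179 156 177 199 191 177 161 122 122 111 166 180 177
218 168 169 169 187 198 204 203 157 166 165 125 133 180 185 184 172 159 119 110 179 177 179
220 170 170 169 188 197 206 133 104 157 171 138 118 171 185 142 176 156 135 111 178 176 178
222 171 169 169 187 196 199  95 108 114 110 111 112 111 100  99 176 153 139 110 180 180 178
224 171 170 170 189 197 198 148 155 147 138 128 110 104 102 118 168 157 137 109 183 177 179
226 170 172 168 188 189 150 151 152 144 135 124 117 182 176 173 172 154 137 114 178 178 179
228 170 170 167 188 148 151 153 149 144 136 121  98 190 180 171 168 153 138 117 181 178 179
230 167 172 171 185 143 154 152 153 143 135 118  94 155 179 175 168 156 138 115 180 180 181
232 165 171 161 185 144 154 152 151 141 131 117  90 158 185 180 169 156 138 114 180 179 179
234 162 172 161 177 147 154 151 148 142 130 113  90 129 143 150 173 159 140 121 177 178 180
pin axis in tool (pred, meas-frame) [ 1.66  5.61 74.53]
30 [array([295.5, 222.5])]
36 [array([297.2, 222.5])]
42 [array([298.9, 222.5])]
```

Pin edges are at columns 281 and 314, and the mouth spans about 287–304. So the hole leans about 34° and the linchpin about 35.5°. I'll shift +3.2 mm along tool y, then insert along the axis.

```bash
python3 -m pendant '{"dp":[[-0.0003,0.0032,0],[-0.0003,0.0032,0.003],[-0.0003,0.0036,0.006],[-0.0003,0.0038,0.01],[-0.0003,0.0038,0.012],[-0.0003,0.0038,0.012],[-0.0003,0.0038,0.012]],"rotation":[[0,0,0],[0,0,0],[0,0,0],[0,0,0],[0,0,0],[0,0,0],[0,0,0]]}'
python3 - <<'E'
from h import *
c=wrist("w9"); D=tilt(c,215,243); o=get_obs(); Q=R.from_euler("xyz",o["tcp_rot"])
print("pin tool",Q.inv().apply(PIN-ax-o["tool_pos"]).round(2))
p=c["pixels"].astype(int).sum(2)//3
print("     ",*range(270,320,2))
for y in range(196,232,3): print(y,*[f"{v:3d}" for v in p[y,270:320:2]])
E
```

```text
time: 20.55
tool_pos: [602.9, 126.3, 240.8]
tcp_rot: [-2.479, -0.0, 1.247]
contact_force: [1.0, 0.6, -1.4]
grip_width: 13.6
finger_force: 29.6
nose y 2.16 tilt deg 2.37 rms 0.31 rows [224.0, 291.0, 9.0] [242.0, 290.0, 17.0]
pin tool [ 1.89  1.97 62.84]
      270 272 274 276 278 280 282 284 286 288 290 292 294 296 298 300 302 304 306 308 310 312 314 316 318
196  96 100  93  97  97  99  94 101  97  96  95  95  95  93  95  95  86  89  89  83  84  84  79  75  70
199  99  94  99  99 100 102  98  99 101  97 100  92  92  94  91  94  89  87  88  85  77  80  77  75  70
202  96  94  97  95  99  94  98 100  96 100  92  93  95  96  95  93  87  84  85  84  81  70  76  80  72
205  96  97  99  96 100  98 101  99  97  92  94  94  98  93  92  91  86  87  85  80  77  78  76  74  66
208  96  92  92  94 102  99  97  99  96  95  96  95  92  92  88  91  87  82  88  80  73  67  77 104 180
211 174 169 131 120 119 111 116 114 119 114 116 119 116 114 113 114 112 107 112 107 180 178 179 179 179
214 172 171 130 116 124 129 131 134 135 136 140 141 135 137 136 133 133 128 120 110 182 178 177 178 179
217 170 172 128 186 194 128 132 132 135 136 137 141 139 137 134 136 131 127 119 113 177 180 178 179 180
220 168 174 165 188 198 207 208 208 211 212 209 201 199 130 129 134 130 128 119 113 177 179 177 178 177
223 170 171 164 187 197 203 209 208 175 166 158 154 146 177 187 177 167 126 120 113 174 178 177 177 179
226 164 171 166 190 197 206 132 117 150 152 152 145 135 123 112 181 168 146 129 121 180 179 179 179 180
229 162 168 166 190 198 197  96 135 150 151 149 142 136 121  99 127 165 151 133 117 181 180 180 180 177
```

The nose (columns 284–298) sits inside the mouth (281–299). Inserting.

```bash
python3 -m pendant '{"dp":[[0,0,0.0015],[0,0.0001,0.003],[0,0.0002,0.0045],[0,0.0002,0.006],[0,0.0002,0.006],[0,0.0002,0.006]],"rotation":[[0,0,0],[0,0,0],[0,0,0],[0,0,0],[0,0,0],[0,0,0]]}'
python3 -c "
from h import *
noserel(np.array([2,3.2,51.6]))"
```

```text
time: 21.35
tool_pos: [599.6, 127.4, 235.8]
tcp_rot: [-2.479, 0.0, 1.247]
contact_force: [-1.0, -0.4, -0.9]
grip_width: 13.7
finger_force: 29.6
nose vise x,y,z [3.27 0.09 3.14] tool tilt deg 37.98
```

```bash
python3 -m pendant '{"dp":[[0,0,0.0015],[0,0.0001,0.003],[0,0.0002,0.0045],[0,0.0002,0.006],[0,0.0002,0.006]],"rotation":[[0,0,0],[0,0,0],[0,0,0],[0,0,0],[0,0,0]]}'
python3 -m pendant '{"dp":[[0,0,0.0015],[0,0.0001,0.003],[0,0.0002,0.0045],[0,0.0002,0.006],[0,0.0002,0.006]],"rotation":[[0,0,0],[0,0,0],[0,0,0],[0,0,0],[0,0,0]]}'
python3 -c "
from h import *
noserel(np.array([2,3.2,51.6]))"
```

```text
time: 21.98
tool_pos: [596.1, 128.6, 230.8]
tcp_rot: [-2.478, 0.0, 1.247]
contact_force: [-0.4, -0.2, -0.5]
grip_width: 14.0
finger_force: 29.6
time: 22.6
tool_pos: [592.7, 129.8, 226.0]
tcp_rot: [-2.478, 0.0, 1.247]
contact_force: [0.7, -0.1, -1.6]
grip_width: 14.0
finger_force: 29.6
nose vise x,y,z [-3.93  0.11 -6.66] tool tilt deg 38.0
```

The shank is 19 mm into the hole with no force. Now I'll swing the tool about the pin's axis.

```bash
python3 -m pendant '{"dp":[[0,-0.0035,0.0004],[0,-0.007,0.001],[0,-0.0104,0.002],[0,-0.0137,0.0031],[0,-0.0137,0.0031],[0,-0.0137,0.0031]],"rotation":[[-0.08,0,0],[-0.16,0,0],[-0.24,0,0],[-0.32,0,0],[-0.32,0,0],[-0.32,0,0]]}'
python3 - <<'E'
from h import *
noserel(np.array([2,3.2,51.6])); print(get_obs()["moment"])
c=wrist("w10"); tilt(c,226,243)
E
```

```text
time: 23.35
tool_pos: [581.3, 133.5, 232.5]
tcp_rot: [-2.799, -0.0, 1.246]
contact_force: [2.6, -1.1, 1.1]
grip_width: 13.6
finger_force: 29.8
nose vise x,y,z [-1.03  0.08 -7.12] tool tilt deg 19.65
[-0.17490858 -0.66860049 -0.05952054]
nose y 3.17 tilt deg 7.0 rms 0.33 rows [234.0, 292.0, 11.0] [242.0, 290.0, 17.0]
```

```bash
python3 -m pendant '{"dp":[[0,-0.0035,0.0004],[0,-0.007,0.001],[0,-0.0104,0.002],[0,-0.0137,0.0031],[0,-0.0145,0.0035],[0,-0.0145,0.0035],[0,-0.0145,0.0035]],"rotation":[[-0.08,0,0],[-0.16,0,0],[-0.24,0,0],[-0.32,0,0],[-0.34,0,0],[-0.34,0,0],[-0.34,0,0]]}'
python3 - <<'E'
from h import *
noserel(np.array([2,3.2,51.6]))
c=wrist("w11"); p=c["pixels"].astype(int).sum(2)//3
shank(c,range(226,246,2)); print(" ",*range(256,330,3))
for y in range(200,234,4): print(y,*[f"{v:3d}" for v in p[y,256:330:3]])
E
```

```text
time: 24.28
tool_pos: [567.4, 138.1, 233.3]
tcp_rot: [-3.138, 0.0, 1.246]
contact_force: [4.2, -0.1, -0.7]
grip_width: 13.6
finger_force: 30.0
nose vise x,y,z [ 1.64 -0.1  -8.31] tool tilt deg 0.23
226 None
228 None
230 None
232 None
234 (np.int64(291), np.int64(296), np.float64(293.5))
236 (np.int64(284), np.int64(298), np.float64(291.0))
238 (np.int64(282), np.int64(298), np.float64(290.0))
240 (np.int64(282), np.int64(298), np.float64(290.0))
242 (np.int64(281), np.int64(297), np.float64(289.0))
244 (np.int64(277), np.int64(299), np.float64(288.0))
  256 259 262 265 268 271 274 277 280 283 286 289 292 295 298 301 304 307 310 313 316 319 322 325 328
200  73  72  81  80  86  89  87  90  95  98 100 101 100 105 102  99  99  95  91  91  90  89  82  79  69
204  69  76  75  80  86  88  90  93  90  91  90  95  93  93  95  94  94  93  94  88  86  87  85  81  70
208  68  73  78  79  86  85  86  92  94  95  95  94  92  95  93  95  94  91  94  86  87  86  81  77  72
212  73  78  82  80  82  84  87  90  91  94  94  90  96  95  97  94  91  91  92  87  86  83  81  77  68
216 128 103  76  84  83  87  88  90  92  93  94  94  91  93  93  97  91  91  94  85  83  77  76 108  79
220 128 125 127 127 118 107 111  86  83  88  83  90  87  91  83  86  90  87 101 111 121 123 120 118  95
224 126 127 130 127 125 108 113 123 124 127 127 127 126 128 126 125 117 110 125 122 123 119 118 120 106
228 126 127 130 129 126 109 112 119 123 128 126 132 131 128 126 117 114 105 123 124 127 126 121 119 117
232 126 127 128 130 128 108 156 112 186 195 196 198 205 203 198 190 180 155 123 120 119 117 118 120 118
```

```bash
python3 -m pendant '{"dp":[[0,0.0004,0.001],[0,0.0004,0.002],[0,0.0004,0.0035],[0,0.0004,0.005],[0,0.0004,0.005]],"rotation":[[0,0,0],[0,0,0],[0,0,0],[0,0,0],[0,0,0]]}'
python3 -m pendant '{"dp":[[0,0,0.0015],[0,0,0.003],[0,0,0.0045],[0,0,0.006],[0,0,0.006]],"rotation":[[0,0,0],[0,0,0],[0,0,0],[0,0,0],[0,0,0]]}'
```

```text
time: 24.95
tool_pos: [567.4, 138.3, 228.7]
tcp_rot: [-3.139, -0.0, 1.247]
contact_force: [4.6, -2.5, 3.6]
grip_width: 13.6
finger_force: 30.0
time: 25.58
tool_pos: [567.5, 138.2, 222.5]
tcp_rot: [-3.14, -0.0, 1.247]
contact_force: [5.2, -1.9, 2.2]
grip_width: 13.9
finger_force: 30.0
```

```bash
python3 -m pendant '{"dp":[[0,0.0005,0.001],[0,0.001,0.002],[0,0.001,0.0035],[0,0.001,0.005],[0,0.001,0.006],[0,0.001,0.006]],"rotation":[[0,0,0],[0,0,0],[0,0,0],[0,0,0],[0,0,0],[0,0,0]]}'
python3 -m pendant '{"dp":[[0,0.0003,0.0005],[0,0.0005,0.001],[0,0.0005,0.0015],[0,0.0005,0.0015]],"rotation":[[0,0,0],[0,0,0],[0,0,0],[0,0,0]]}'
```

```text
time: 26.32
tool_pos: [568.0, 138.0, 216.4]
tcp_rot: [-3.138, 0.0, 1.247]
contact_force: [4.6, -1.5, 1.2]
grip_width: 13.4
finger_force: 29.9
time: 26.82
tool_pos: [568.2, 138.0, 215.8]
tcp_rot: [-3.139, -0.0, 1.247]
contact_force: [1.5, -2.0, 6.6]
grip_width: 13.3
finger_force: 29.9
```

```bash
python3 -m pendant '{"dp":[[0,0,0.0005],[0,0,0.001],[0,0,0.0015],[0,0,0.0015]],"rotation":[[0,0,0],[0,0,0],[0,0,0],[0,0,0]]}'
python3 -m pendant '{"dp":[[0,0,0],[0,0,0]],"rotation":[[0,0,0],[0,0,0]]}'
```

```text
time: 27.32
tool_pos: [568.3, 138.0, 215.6]
tcp_rot: [-3.14, -0.001, 1.247]
contact_force: [-1.2, -2.6, 13.4]
grip_width: 13.8
finger_force: 29.9
time: 27.58
tool_pos: [568.3, 138.0, 215.6]
tcp_rot: [-3.14, -0.001, 1.247]
contact_force: [-0.8, -2.5, 13.0]
grip_width: 13.6
finger_force: 29.9
```

```bash
python3 -m pendant '{"dp":[[0,0,-0.001],[0,0,-0.001],[0,0,-0.001],[0,0,-0.001],[0,0,-0.001],[0,0,-0.001]],"rotation":[[0,0,0],[0,0,0],[0,0,0],[0,0,0],[0,0,0],[0,0,0]]}' 0.05
python3 -m pendant '{"dp":[[0,0,0],[0,0,-0.005],[0,0,-0.02],[0,0,-0.05],[0,0,-0.09],[0,0,-0.1],[0,0,-0.1],[0,0,-0.1]],"rotation":[[0,0,0],[0,0,0],[0,0,0],[0,0,0],[0,0,0],[0,0,0],[0,0,0],[0,0,0]]}'
python3 - <<'E'
from h import *
c=wrist("w12"); p=c["pixels"]; hsv=cv2.cvtColor(p,cv2.COLOR_RGB2HSV)
g=((hsv[...,0]>18)&(hsv[...,0]<34)&(hsv[...,1]>95)&(hsv[...,2]>90)).astype(np.uint8)
n,l,s,ce=cv2.connectedComponentsWithStats(g)
print([(s[i].tolist(),ce[i].round(1).tolist()) for i in range(1,n) if s[i,4]>60])
M=PIN-ax+2*ay
print("pred head top",proj(c,M+38*ez),"shoulder",proj(c,M+11*ez),"bow open",proj(c,M-49.6*ay+24*ez))
u,v=map(int,proj(c,M+38*ez)); q=p.astype(int).sum(2)//3
print("    ",*range(u-60,u+61,5))
for y in range(v-30,min(v+140,419),5): print(y,*[f"{x:3d}" for x in q[y,u-60:u+61:5]])
E
```

```text
time: 28.32
tool_pos: [568.5, 137.9, 214.5]
tcp_rot: [-3.138, 0.0, 1.247]
contact_force: [-0.1, -0.3, -0.7]
grip_width: 50.0
finger_force: 0.0
time: 29.32
tool_pos: [568.2, 137.7, 313.2]
tcp_rot: [-3.136, 0.001, 1.247]
contact_force: [0.0, -0.1, -0.7]
grip_width: 50.3
finger_force: 0.0
[([398, 54, 75, 93, 1224], [437.5, 98.0]), ([526, 88, 6, 19, 90], [528.3, 97.6]), ([549, 112, 9, 20, 101], [553.9, 121.5]), ([277, 191, 23, 30, 617], [287.9, 205.3]), ([164, 292, 22, 64, 545], [171.7, 322.7]), ([394, 292, 15, 64, 285], [403.1, 323.9]), ([170, 369, 375, 18, 3961], [377.4, 378.8])]
pred head top (np.float64(288.03181881965367), np.float64(207.99305042380192)) shoulder (np.float64(288.0656250069952), np.float64(196.9781528332531)) bow open (np.float64(287.99331330481255), np.float64(264.47527522332473))
     228 233 238 243 248 253 258 263 268 273 278 283 288 293 298 303 308 313 318 323 328 333 338 343 348
177 120 116 117 113 120 118 120  63  76  77  81  90  87  89  90  84  77  70  59  87 115 109 105 103 109
182 121 119 115 116 116 118 121 120 112  95  94  80  82  79  85  81  87  88  64 1
[... 2650 characters left out ...]
 103 105 106 104 101 104 106 106 104 105 106 103 106 105 109 103 105 103 106
317 105 108 106 107 106 109 108 106 104 107 106 106 104 103 106 104 108 104 104 104 105 102 103 108 104
322 120 114 120 116 117 118 119 119 115 120 117 118 118 120 119 118 120 118 118 116 118 119 118 119 120
327 117 115 113 115 116 116 117 117 118 115 114 119 117 117 118 116 113 115 117 117 121 114 116 116 119
332 110  75 110 106 105 107 107 107 101 108 107 106 107 105 108 108 109 109 108 108  55 107 109 105 108
337  91  91  90  93  88  92  93  91  93  90  95  94  91  92  91  94  94  93  95  94  93  94  94  88  90
342 106 103  88 113 121 122 122 119 113 116 114  91  63  67  91  94 152 156 156 154 157 153 124 100  95
```

The head is seated and the ring is open: bow at (288,267), within 3 px of the prediction. Next I'll close the fingers, move over the bow and push down.

```bash
python3 -m pendant '{"dp":[[-0.02,0,0],[-0.045,0,0],[-0.045,0,0.03],[-0.045,0,0.06],[-0.045,0,0.08],[-0.045,0,0.08],[-0.045,0,0.08],[-0.045,0,0.08]],"rotation":[[0,0,0],[0,0,0],[0,0,0],[0,0,0],[0,0,0],[0,0,0],[0,0,0],[0,0,0]]}' 0.0
python3 -m pendant '{"dp":[[0,0,0],[0,0,0],[0,0,0],[0,0,0],[0,0,0.005],[0,0,0.005]],"rotation":[[0,0,0],[0,0,0],[0,0,0],[0,0,0],[0,0,0],[0,0,0]]}'
```

```text
time: 30.38
tool_pos: [554.6, 95.0, 235.7]
tcp_rot: [-3.14, -0.001, 1.247]
contact_force: [-0.4, 0.5, 0.6]
grip_width: 0.8
finger_force: 0.0
time: 31.12
tool_pos: [553.9, 95.2, 228.9]
tcp_rot: [-3.137, 0.001, 1.247]
contact_force: [-0.3, 0.3, 0.5]
grip_width: 0.2
finger_force: 0.0
```

Push down to z≈200 first, then on to 173 while drifting inward.

```bash
python3 -m pendant '{"dp":[[0,0,0.005],[0,0,0.01],[0,0,0.015],[0.001,0,0.02],[0.002,0,0.025],[0.003,0,0.03],[0.003,0,0.03]],"rotation":[[0,0,0],[0,0,0],[0,0,0],[0,0,0],[0,0,0],[0,0,0],[0,0,0]]}'
python3 -m pendant '{"dp":[[0.001,0,0.005],[0.002,0,0.01],[0.003,0,0.015],[0.004,0,0.02],[0.004,0,0.025],[0.004,0,0.025],[0.004,0,0.025]],"rotation":[[0,0,0],[0,0,0],[0,0,0],[0,0,0],[0,0,0],[0,0,0],[0,0,0]]}'
```

```text
time: 32.0
tool_pos: [554.9, 98.2, 199.1]
tcp_rot: [-3.138, 0.0, 1.247]
contact_force: [-0.2, -1.5, 1.9]
grip_width: 0.2
finger_force: 0.9
time: 32.88
tool_pos: [555.8, 101.6, 174.1]
tcp_rot: [-3.137, 0.001, 1.247]
contact_force: [0.4, -0.6, 0.0]
grip_width: 0.1
finger_force: 0.0
```

```bash
python3 -m pendant '{"dp":[[-0.003,0,-0.01],[-0.005,0,-0.04],[-0.005,0,-0.08],[0,0,-0.12],[0.02,0,-0.14],[0.037,0,-0.14],[0.037,0,-0.14],[0.037,0,-0.14]],"rotation":[[0,0,0],[0,0,0],[0,0,0],[0,0,0],[0,0,0],[0,0,0],[0,0,0],[0,0,0]]}'
python3 - <<'E'
from h import *
c=wrist("w13"); p=c["pixels"]; hsv=cv2.cvtColor(p,cv2.COLOR_RGB2HSV); M=PIN-ax+2*ay
g=((hsv[...,0]>18)&(hsv[...,0]<34)&(hsv[...,1]>95)&(hsv[...,2]>90)).astype(np.uint8)
n,l,s,ce=cv2.connectedComponentsWithStats(g); u,v=proj(c,M+38*ez)
print([(s[i].tolist(),ce[i].round(1).tolist()) for i in range(1,n) if s[i,4]>60 and abs(ce[i][0]-u)<60])
print("pred top",u,v,"shoulder",proj(c,M+11*ez),"pin end",proj(c,M-14*ay),"ring side at pin level",[proj(c,M+k*22*ax-3*ay) for k in(-1,1)],"bow open",proj(c,M-49.6*ay+24*ez))
q=p.astype(int).sum(2)//3; u=int(u);v=int(v)
print("    ",*range(u-48,u+49,4))
for y in range(v-25,v+70,4): print(y,*[f"{x:3d}" for x in q[y,u-48:u+49:4]])
E
```

```text
time: 33.88
tool_pos: [567.9, 136.5, 313.2]
tcp_rot: [-3.136, 0.002, 1.247]
contact_force: [-0.7, 0.1, -0.4]
grip_width: -0.1
finger_force: 0.0
[([278, 192, 23, 29, 605], [289.0, 205.9]), ([275, 292, 6, 64, 262], [277.0, 324.4]), ([293, 293, 5, 63, 238], [295.3, 324.7]), ([53, 369, 377, 18, 4328], [268.0, 379.2])]
pred top 287.9705637951984 206.20217660142526 shoulder (np.float64(288.01328430479225), np.float64(195.31860916109375)) pin end (np.float64(288.0090998724092), np.float64(208.51337572743367)) ring side at pin level [(np.float64(259.9096594827826), np.float64(195.1038094762082)), (np.float64(316.162271518252), np.float64(195.17160549637586))] bow open (np.float64(287.92381854993675), np.float64(262.92561900797716))
     239 243 247 251 255 259 263 267 271 275 279 283 287 291 295 299 303 307 311 315 319 323 327 331 335
181 122 126 121 118 122 125 122 124 109 104 103 106  96  99 110  99  97  88  91  76  73 110 115 116 108
185 122 121 118 119 123 126 120 122 108 100 116 121 127 125 125 113  88 113 115 113  69 104 113 116 113
189 122 119 118 119 121 130  89  92  99  95 116 143 1
[... 1534 characters left out ...]
 121 120 120 117 162 121 176 121 153 115 116 116 118 123 120 118 119 119 116
253 175 175 178 127 122 122 120 125 175 176 178  39 115  66 175 175 172 115 120 120 118 118 117 120 116
257 175 176 177 124 123 173 176 173 173 174 178  35 114  55 174 174 174 176 177 140 121 117 122 119 117
261 174 177 176 174 173 175 175 176 174 177 179  40 114  42 175 176 174 176 176 176 175 172 173 117 112
265 173 176 165 177 176 176 174 174 174 174 178  42 111  40 174 174 176 176 174 175 176 175 156 174 171
269 170 174 174 174 176 174 176 175 174 175 177  38 114  32 176 175 174 174 176 174 175 176 176 175 172
273  48  51  50  53  49  46  52  49  54  46 172  41 111  29 173  49  48  49  46  50  51  45  50  46  50
```

The bow is gone from its open position. The ring now shows edge-on, hanging beside the head (sides at (259,193) and (318,196)), so it has shut. The head is still in place and the robot is clear, so I'm handing in.

```bash
python3 -c "
from plant import workorder
print(workorder.close_job())"
```

```text
the job is handed in; nothing more can be done
None
```

The linchpin is through the clevis pin with its head home and the ring snapped shut over the pin's free end. I handed the job in at about 34 s, but no verdict came back, so this rests on the last wrist image and the force readings.

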